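# Take up the check weight with spring tongs and hold it over the balance pan

## Task

The balance is to be checked, and the check weights must not be touched with the gripper's fingers. Pick up the blue-gripped spring tongs, close their jaws round the neck of the brass weight, lift it out of the wooden block and finish while still holding it upright and still in the squeezed tongs, about 10 cm clear above the middle of the balance pan: do not set it down. Touch neither the balance nor its pan, and leave the steel weight, the ferrule jar and the round tin where they are.

Things in the scene. Friction and masses are not known exactly. Their poses are not given: they have to be found in the camera images.
- tongs: Loose spring tongs, 0.12 kg, flat on the bench, arms on edge. Origin on the underside, below the middle of the two blue grips; x along the tongs towards the jaws, y left, z up. They span x -78 to +77 mm, z 0 to 28 mm. At x -65 mm a steel yoke 28 mm wide holds both arms on upright hinge pins. Springs hold the arms open; a coupling keeps them symmetric.
- tongs_grip (a point): Midway between the blue grips, 14 mm above the tongs' underside: squeeze here along the tongs' y. The flats of the grips (42 mm long between raised ends, z 0 to 28 mm of the tongs) are 44 mm apart outside at rest, 36 mm half squeezed (then parallel), 28 mm with the jaws shut. Each takes 9 N to start inward, 12 N shut, and springs back. Held with the fingers 36 to 38 mm apart the jaws stay open.
- tongs_jaw (a point): Midway between the black jaws, 65 mm ahead of tongs_grip along x, same height. Jaws are 8 mm tall (4 mm above and below this point), about 17 mm long and hollowed: the clear gap between their edges is 33 mm at rest, 22 mm with 38 mm over the grips; with 28 mm over the grips they enclose a hole of 11 mm.
- tong_arm_l (a joint): Inward turn of the left tong arm: 0 = fully open (at rest), 0.06 = half squeezed, about 0.12 to 0.135 with the jaws shut on a weight's neck, 0.15 = shut on nothing. The right arm moves the same.
- brass_weight: Brass-coloured check weight, 0.07 to 0.13 kg, loose, standing in one of the two sockets of the wooden block (which one varies). Origin at the centre of its underside, z up. Body 22 mm in diameter up to z 22 mm, neck 10 mm in diameter from z 23 to 36 mm, knob 17 mm in diameter from z 37 to 46 mm (top).
- brass_weight_neck (a point): Middle of the brass weight's neck, 29.5 mm above its underside; bring tongs_jaw here.
- steel_weight: Silver-grey steel weight of exactly the same shape in the other socket; must stay there.
- block: Fixed wooden block, 64 mm (x) by 124 mm (y), 24 mm high, origin at the centre of its underside, z up, x away from the robot (coming along +x, tongs and gripper pass clear of the other weight). Two sockets 24 mm in diameter, 8 mm deep, at y +33 and -33 mm: weights stand 16 mm above the bench.
- balance: Fixed white portable balance, 160 mm (x) by 140 mm (y), origin at the centre of its underside; display towards -x.
- pan (a point): Centre of the upper face of the balance's round steel pan (110 mm in diameter), 44 mm above the bench.
- ferrule_jar: Clear screw jar with black lid, 44 mm in diameter, 46 mm high; bystander, origin under its centre.
- membrane_tin: Round white tin with green lid, 57 mm in diameter, 23 mm high; bystander, origin under its centre.

How it is judged:
On the way, in this order (a step that is already met when the one before it is completed fails the run):
1. the tongs are held in the fingers, clear of the bench (height (world z) of tongs_grip above 0.025 m and contact force between the fingers and tongs above 1 N), for 0.2 s.
2. the brass weight hangs in the tongs, lifted out of its socket (height (world z) of brass_weight above 0.035 m and contact force between brass_weight and tongs above 0.3 N and contact force between brass_weight and block below 0.05 N and contact force between the fingers and tongs above 1 N), for 0.2 s.
At the end, for the whole second after the job is handed in: Brass weight upright (20 deg) and still, held by its neck in the squeezed tongs (within 15 mm of the jaw point), tongs in the fingers, underside 50-160 mm above the pan and within 35 mm of its centre, touching only the tongs; steel weight within 15 mm, jar and tin within 30 mm of their places (horizontal distance between brass_weight and pan below 0.035 m and z of brass_weight in the frame of pan between 0.05 and 0.16 m and angle between brass_weight's own z axis and vertical below 0.35 rad and linear speed of brass_weight below 0.03 m/s and contact force between brass_weight and tongs above 0.3 N and distance between brass_weight_neck and tongs_jaw below 0.015 m and value of joint tong_arm_l above 0.1 rad and contact force between the fingers and tongs above 1 N and contact force between brass_weight and the arm below 0.3 N and distance of steel_weight from where it was at the start of the episode below 0.015 m and distance of each of ferrule_jar, membrane_tin from where it was at the start of the episode below 0.03 m); the arm keeps its last pose, push and grip.
It fails at once if the fingers touch one of the weights (contact force between the fingers and brass_weight above 0.5 N or contact force between the fingers and steel_weight above 0.5 N).
It fails at once if the balance is touched (contact force between balance and anything else above 1 N).
It fails at once if the steel weight is moved out of its place (distance of steel_weight from where it was at the start of the episode above 0.015 m).
It fails at once if the jar or the tin is pushed away (distance of any of ferrule_jar, membrane_tin from where it was at the start of the episode above 0.03 m).
It also fails if it takes over 48 s, if anything falls off the work surface, if the arm or the gripper's body presses on something with over 40 N, if the wrist force passes 120 N, or if a joint passes its speed limit or range.

## Robot

A 7-joint arm with a two-finger parallel gripper is mounted at the origin on a cart in front of the work surface, level with it; the furniture and walls round the work are solid. World frame = base frame: x ahead of the robot, y to its left, z up, the work surface at z = 0. Lengths are in m, angles in rad, forces in N, time in s.
With the tool pointing down it reaches from about 0.4 to 0.875 m from the base axis. Payload 19.3 kg.
Tool frame: the origin (TCP) lies on the centre line of the jaws, within the pads' length; the fingertips stand 25 mm ahead of it and the grasp point (between the pads) lies 6 mm ahead of it (tips_ahead is the distance from the TCP to the fingertips, in m); z points along the fingers, y is the direction in which the jaws open and shut (so a half turn about z gives the same grasp; the last joint's range is limited). The gripper opens to 85 mm and grips with 20 to 120 N. Pads are 22 mm wide; open, the fingers measure 114 mm over their backs; the gripper's body (76 mm by 85 mm) begins 54 mm behind the grasp point. The pads swing forward as they close: fully open they stand 13 mm farther back than shut.
Start: joints at [-0.07, 0.521, -0.036, 1.599, 0.021, 1.021, -0.113], TCP at [0.625, -0, 0.256] pointing down, gripper open.
Joint ranges: [-2.91, 2.91], [-0.3, 2.13], [-1.5, 1.42], [0.17, 2.43], [-1.26, 4.41], [0.16, 1.93], [-2.52, 2.52]. Speed limits (rad/s): [1.89, 1.89, 2.39, 2.39, 3.01, 3.01, 3.01].

## Interface

Orientations are given as [roll, pitch, yaw] about the fixed x, y, z axes, in that order (R = Rz(yaw) Ry(pitch) Rx(roll)).
In Python, from workcell import observe, grab_frame, job_done, outline_of, tips_ahead gives the robot as it stands. The module is installed in compiled form; this text tells all that it offers.
- The arm moves only by the tool move_arm, never from a script. Its argument "motion" is a list of rows, each a list of 2 entries, a list of its own where there are three numbers: the shift along the world's x, y, z in mm, then the turn, a rotation vector about the world's x, y, z in rad. A call has 1 to 12 rows; each row is the pose to reach, as a shift and turn from the pose commanded when the call began; what a row does not reach only later rows make up. A row lasts 1/8 s, in which the tool goes at most 62.5 mm and 10.7 degrees, less where a joint would pass 70% of its speed; a pose out of reach is approached as far as the arm can. A call with a gripper value outside its range is refused whole. "jaw" is the finger opening in mm, from 0 to 85.4, set as the call begins (left out, the last holds). The fingers move at their own pace and stop on an object; "grip_force" is the grip in N (left out, the last holds). Time passes only in rows, so rows that repeat a pose let the fingers close. It gives the time, the measured TCP pose, the force and the opening at its end, in the units of the state.
- observe(): the state, without advancing time (a new reading comes with each control period).
- grab_frame(name): name is "scene" or "side" or "wrist"; returns a dict with "frame" (400x640x3 uint8, red, green, blue), "fx", "fy", "cx", "cy" (pixels), "dist" ([k1, k2, p1, p2, k3] as OpenCV has them; the pictures are not rectified), "T" (4x4, takes a point from camera to world coordinates); the wrist camera has in their place "mount" (4x4, takes a point from camera to tool coordinates, whose origin is the TCP and whose axes are the flange's). Camera axes: x right, y down, z forward; pixel columns grow to the right and rows downward; lengths in m; the calibration is good to about 2 mm. A picture is of the moment at which its call begins: read the wrist's pose just before it. There is no depth.
- job_done(): hands the job in, once; it reports no verdict.
Trained networks look in the newest picture that a camera, given by its name, has taken for a name from the list of things; names that differ only in an ending like _2 or _b are one class to them, and where a whole thing is asked for, a point or a joint stands for the part that bears it (a point fixed in the world has none). Each returns a list of dicts, best first, with "score" (0 to 1); they miss things now and then, are a little off and sometimes report something else, mostly with a low value. They report only what shows in the picture. A call takes as long as a camera call.
- outline_of(label, camera): "pixels" (400x640 bool, what is visible of it) and "pixel" ([column, row] in pixels, amid what is visible of it).
The state is a dict: "clock": time; "qpos": joint angles; "qd": joint speeds; "joint_efforts": joint torques, N m; "position": TCP position; "tool_rot": TCP orientation; "force": force on the tool from outside, world axes, zero at the start; "moment": the same for the moment, N m; "grip_width": finger opening in m.
Only numpy, scipy, OpenCV 4.12 (cv2) and the standard library are available. Lean on these libraries where they do the work, as an engineer would, in place of code of your own. Each camera call takes 0.05 s, during which the arm holds its last target.

## Working session

There is one attempt and no reset: what is moved stays moved. The work goes in short steps, Python scripts to look and compute and a tool call to move; the robot and the scene stay as the last step left them, time stands still between calls to the robot, and variables do not carry over. Pictures are saved under pics/ and viewed, and the job is handed in when it is done.

Besides the shell and the picture viewer there is one more tool, called after ">>>" as name(argument=value, ...), one argument or row to a line, values as JSON. move_arm: Moves the arm, as the interface text tells. Its arguments: {"type":"object","properties":{"motion":{"type":"array"},"jaw":{"type":"number"},"grip_force":{"type":"number"}},"required":["motion"]}

```bash
mkdir -p pics; ls; python3 - <<'E'
from workcell import *
import cv2
s=observe()
print({k:s[k] for k in ('clock','position','tool_rot','grip_width','force')})
for n in ('scene','side','wrist'):
    g=grab_frame(n); cv2.imwrite(f'pics/{n}0.png',g['frame'][:,:,::-1])
    print(n,g['fx'],g['fy'],g['cx'],g['cy'],g['dist'],g.get('T',g.get('mount')))
print(tips_ahead if not callable(tips_ahead) else tips_ahead())
E
```

```text
pics
{'clock': 0.0, 'position': array([ 6.24698137e-01, -3.82933707e-05,  2.55738518e-01]), 'tool_rot': array([-3.14044947e+00,  7.36336092e-05,  1.57075636e+00]), 'grip_width': 0.08497590805917915, 'force': array([ 0.38267715, -1.06979895, -0.44773973])}
scene 384.57957933464144 384.57957933464144 320.78396323223683 199.08158836318842 [-0.01989012  0.          0.          0.          0.        ] [[-0.78129568 -0.42623788  0.4559587  -0.03620184]
 [-0.62402536  0.51819469 -0.58486461  0.76211414]
 [ 0.01301607 -0.74148198 -0.67084652  0.89641656]
 [ 0.          0.          0.          1.        ]]
side 389.8649703092854 389.8649703092854 321.1362787120488 201.3523618102977 [0.0067468 0.        0.        0.        0.       ] [[ 8.68273039e-01 -2.25431206e-01  4.41908022e-01 -5.89495111e-03]
 [-4.96086564e-01 -3.94962229e-01  7.73241850e-01 -8.41422175e-01]
 [ 2.24134444e-04 -8.90609684e-01 -4.54768448e-01  5.87910048e-01]
 [ 0.00000000e+00  0.00000000e+00  0.00000000e+00  1.00000000e+00]]
wrist 296.1030451406347 296.1030451406347 321.61788587416555 197.0718418750713 [-0.05070445  0.          0.          0.          0.        ] [[ 1.07113327e-03 -9.49593320e-01 -3.13482662e-01  8.16178662e-02]
 [ 9.99997974e-01  1.55134970e-03 -1.28243203e-03 -6.20461969e-04]
 [ 1.70411013e-03 -3.13480653e-01  9.49593058e-01 -1.16830867e-01]
 [ 0.00000000e+00  0.00000000e+00  0.00000000e+00  1.00000000e+00]]
0.025
```

View pics/scene0.png

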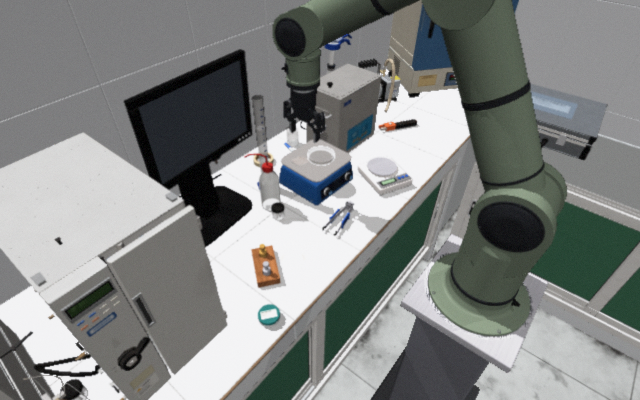

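View pics/side0.png

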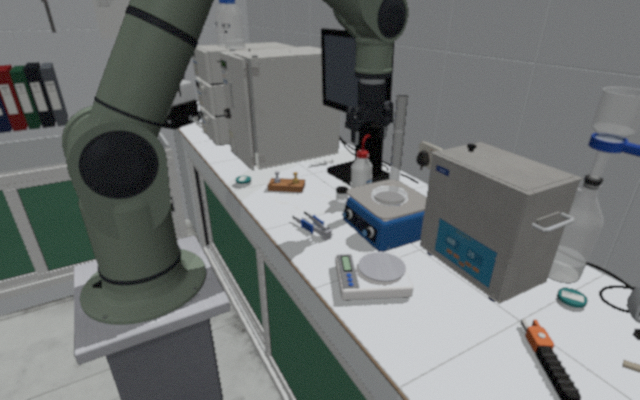

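View pics/wrist0.png

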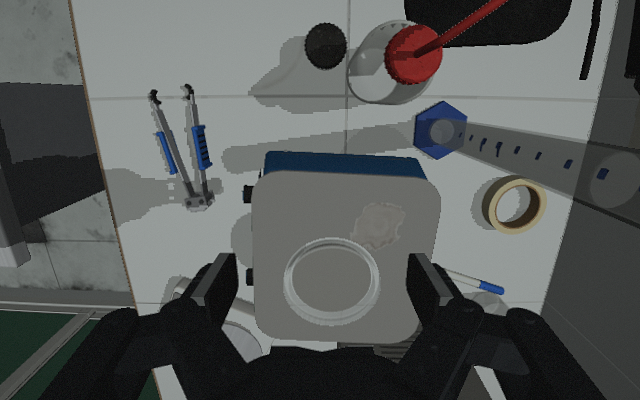

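The scene view shows the block with both weights at about (265,265), the tin at (268,315), tongs at (340,217) and the balance at (385,172). In the wrist view the tongs run from the yoke (197,200) to the jaws (170,92). I'll measure next.

```bash
cat > h.py <<'E'
from workcell import *
import numpy as np, cv2
from scipy.spatial.transform import Rotation as Ro
def cam(n):
    s=observe(); g=grab_frame(n)
    if n=='wrist':
        T=np.eye(4); T[:3,:3]=Ro.from_euler('xyz',s['tool_rot']).as_matrix(); T[:3,3]=s['position']
        T=T@g['mount']
    else: T=g['T']
    K=np.array([[g['fx'],0,g['cx']],[0,g['fy'],g['cy']],[0,0,1]])
    return dict(T=np.array(T),K=K,d=np.array(g['dist']),f=g['frame'],n=n)
def ray(c,px):
    p=cv2.undistortPoints(np.array(px,float).reshape(-1,1,2),c['K'],c['d']).reshape(-1,2)
    r=np.c_[p,np.ones(len(p))]@c['T'][:3,:3].T
    return c['T'][:3,3],r
def onz(c,px,z):
    o,r=ray(c,px); return o+r*((z-o[2])/r[:,2])[:,None]
def proj(c,P):
    Ti=np.linalg.inv(c['T']); q=np.atleast_2d(P)@Ti[:3,:3].T+Ti[:3,3]
    return cv2.projectPoints(q,np.zeros(3),np.zeros(3),c['K'],c['d'])[0].reshape(-1,2)
def save(c,name,crop=None,k=1):
    f=c['f'][:,:,::-1]
    if crop: x0,y0,x1,y1=crop; f=f[y0:y1,x0:x1]
    cv2.imwrite('pics/'+name,cv2.resize(f,None,fx=k,fy=k,interpolation=cv2.INTER_CUBIC))
E
python3 - <<'E'
from h import *
np.set_printoptions(precision=4,suppress=True)
zz=dict(tongs=.014,brass_weight=.04,steel_weight=.04,block=.012,pan=.044,balance=.03,ferrule_jar=.023,membrane_tin=.012)
for n in ('scene','side','wrist'):
    c=cam(n)
    for l,z in zz.items():
        try: r=outline_of(l,n)
        except Exception as e: print(n,l,e); continue
        for q in r[:2]:
            m=q['pixels']; ys,xs=np.nonzero(m)
            print(n,l,round(q['score'],2),q['pixel'],m.sum(),(xs.min(),ys.min(),xs.max(),ys.max()),onz(c,q['pixel'],z)[0])
    if n=='scene': save(c,'s1.png',(220,140,420,340),4) or save(c,'s1b.png',(240,230,300,330),6)
    if n=='side': save(c,'d1.png',(220,150,420,310),4)
    if n=='wrist': save(c,'w1.png',(100,60,300,220),4)
E
```

```text
scene tongs 0.65 [343.9, 208.8] 291 (np.int64(322), np.int64(201), np.int64(352), np.int64(234)) [ 0.474  -0.0184  0.014 ]
scene brass_weight 0.58 [263.4, 251.7] 63 (np.int64(259), np.int64(245), np.int64(265), np.int64(256)) [0.5326 0.2968 0.04  ]
scene steel_weight 0.58 [263.0, 266.4] 92 (np.int64(262), np.int64(262), np.int64(269), np.int64(274)) [0.4959 0.3352 0.04  ]
scene block 0.62 [263.8, 266.0] 770 (np.int64(251), np.int64(246), np.int64(279), np.int64(286)) [0.5126 0.3187 0.012 ]
scene pan 0.7 [383.9, 173.7] 1339 (np.int64(358), np.int64(157), np.int64(412), np.int64(194)) [ 0.4532 -0.2304  0.044 ]
scene balance 0.82 [384.1, 175.0] 1349 (np.int64(357), np.int64(157), np.int64(411), np.int64(194)) [ 0.4566 -0.2406  0.03  ]
scene ferrule_jar 0.75 [279.0, 211.5] 209 (np.int64(271), np.int64(203), np.int64(283), np.int64(221)) [0.6251 0.1345 0.023 ]
scene ferrule_jar 0.54 [339.7, 212.2] 293 (np.int64(322), np.int64(201), np.int64(352), np.int64(234)) [0.4699 0.0113 0.023 ]
scene membrane_tin 0.72 [271.0, 313.0] 459 (np.int64(257), np.int64(304), np.int64(280), np.int64(327)) [0
[... 1556 characters left out ...]
nt64(303), np.int64(23), np.int64(346), np.int64(70)) [0.6297 0.135  0.04  ]
wrist steel_weight 0.55 [168.5, 146.7] 1068 (np.int64(150), np.int64(89), np.int64(197), np.int64(197)) [0.4494 0.0318 0.04  ]
wrist pan 0.64 [243.9, 328.1] 2039 (np.int64(170), np.int64(277), np.int64(272), np.int64(362)) [ 0.5158 -0.2196  0.044 ]
wrist balance 0.55 [244.4, 328.5] 1983 (np.int64(170), np.int64(278), np.int64(272), np.int64(361)) [ 0.5118 -0.2331  0.03  ]
wrist ferrule_jar 0.57 [322.0, 48.7] 1529 (np.int64(304), np.int64(23), np.int64(346), np.int64(69)) [0.6241 0.1348 0.023 ]
wrist membrane_tin 0.44 [324.0, 45.7] 1617 (np.int64(304), np.int64(23), np.int64(346), np.int64(70)) [0.6263 0.1396 0.012 ]
```

View pics/s1b.png

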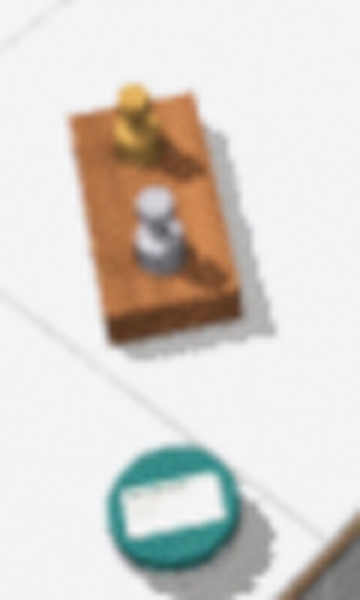

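View pics/w1.png

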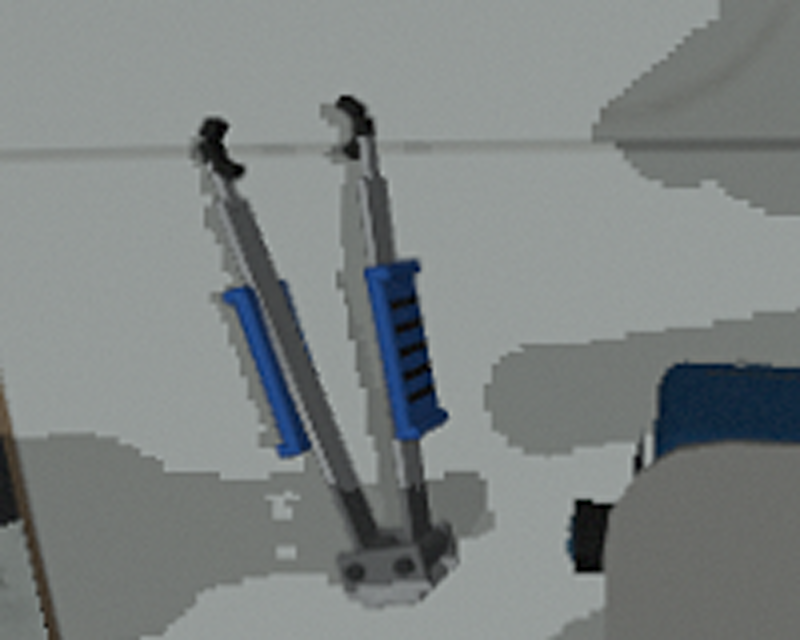

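View pics/d1.png

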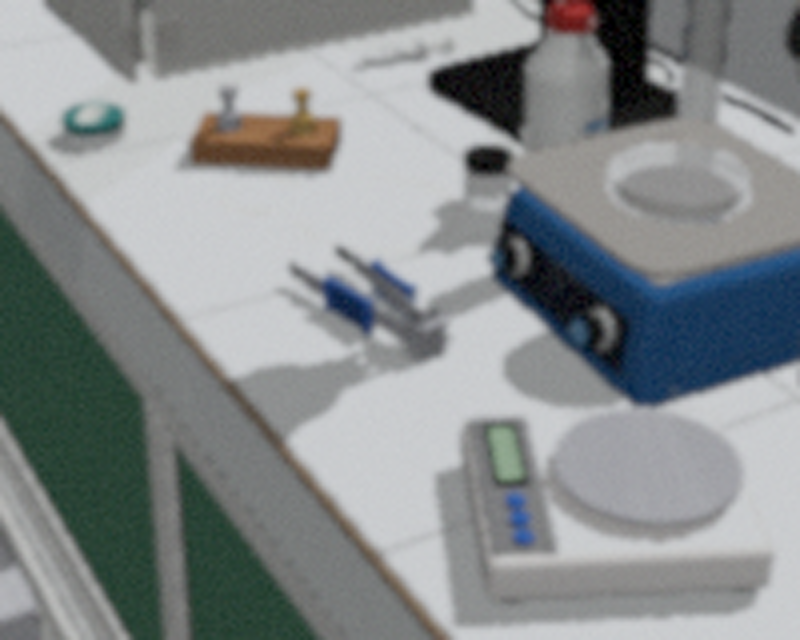

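The close-ups show brass in the far socket (crop 135,125) and steel in the near one, with the block turned about 45°. The tongs lie free with jaws towards +y: jaw tips at about (153,95) and (187,90), yoke at (199,200).

```bash
python3 - <<'E'
from h import *
np.set_printoptions(precision=4,suppress=True)
print(tips_ahead, callable(tips_ahead))
w=cam('wrist')
print('jaws',onz(w,[[154,95],[188,90]],.014),'yoke',onz(w,[[194.5,202],[201,201]],.02))
j=onz(w,[[154,95],[188,90]],.014).mean(0); y=onz(w,[[194.5,202],[201,201]],.02).mean(0)
d=(j-y)[:2]; print('len',np.linalg.norm(d),'yaw',np.degrees(np.arctan2(d[1],d[0])))
# grips corner: left grip outer, crop/4+off
g=lambda a: np.array(a)/4+[100,60]
print('grips R top edge ends',onz(w,g([[378,270],[410,435]]),.028),'L',onz(w,g([[240,292],[292,452]]),.028))
# block corners top in scene crop6
s=cam('scene'); f=lambda a: np.array(a)/6+[240,230]
B=onz(s,f([[70,115],[193,95],[240,293],[107,318]]),.024); print('block',B,B.mean(0),[np.linalg.norm(B[i]-B[i-1]) for i in range(4)])
W=f([[133,98],[154,200]]); print('knobs',onz(s,W,.058))
e=B[3]-B[0]; print('ang',[np.degrees(np.arctan2(*(v[1::-1]))) for v in (B[3]-B[0],B[2]-B[1],B[0]-B[1],B[3]-B[2])])
d=cam('side'); k=lambda a: np.array(a)/4+[220,150]
print('knobs side',onz(d,k([[302,97],[228,95]]),.058))
B=onz(d,k([[205,117],[339,120],[330,150],[192,147]]),.024); print('block side',B,B.mean(0))
print('pan side',onz(d,k([[646,468]]),.044))
save(s,'s2.png',(340,140,440,215),8)
E
```

```text
0.025 False
jaws [[0.4272 0.0887 0.014 ]
 [0.4687 0.0936 0.014 ]] yoke [[ 0.4617 -0.0419  0.02  ]
 [ 0.4703 -0.0405  0.02  ]]
len 0.13357188927515007 yaw 97.75020119020624
grips R top edge ends [[0.4772 0.0519 0.028 ]
 [0.4808 0.0033 0.028 ]] L [[ 0.4353  0.0461  0.028 ]
 [ 0.4437 -0.0019  0.028 ]]
block [[0.5768 0.3031 0.024 ]
 [0.5391 0.2555 0.024 ]
 [0.4394 0.3281 0.024 ]
 [0.4767 0.3762 0.024 ]] [0.508  0.3157 0.024 ] [np.float64(0.12401422480467221), np.float64(0.06073265005044466), np.float64(0.12327955081334087), np.float64(0.06089995263340879)]
knobs [[0.5374 0.2947 0.058 ]
 [0.4866 0.332  0.058 ]]
ang [np.float64(143.85369877304004), np.float64(143.94281971158438), np.float64(51.605719375064915), np.float64(52.30361590544834)]
knobs side [[0.5343 0.2826 0.058 ]
 [0.4805 0.3183 0.058 ]]
block side [[0.4733 0.3568 0.024 ]
 [0.5743 0.2916 0.024 ]
 [0.5384 0.2394 0.024 ]
 [0.4384 0.3035 0.024 ]] [0.5061 0.2978 0.024 ]
pan side [[ 0.4784 -0.2747  0.044 ]]
```

View pics/s2.png

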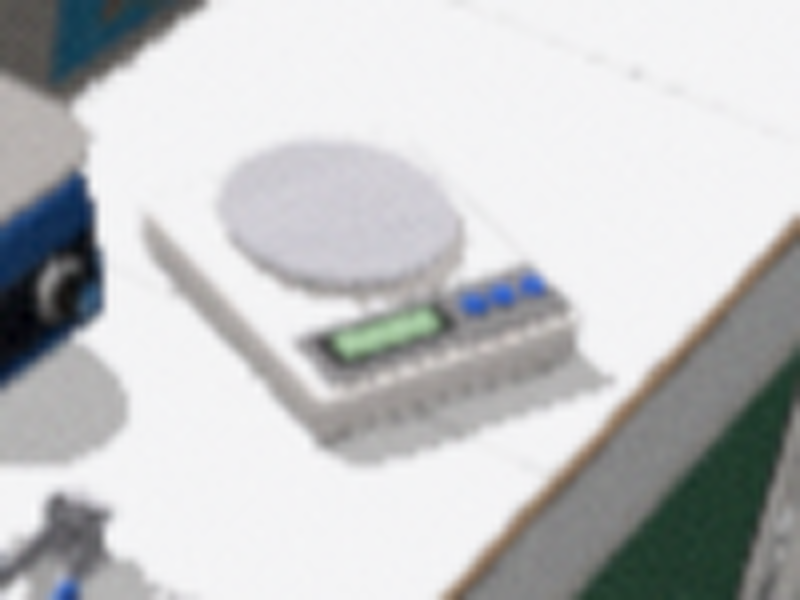

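>>> move_arm(
  motion=[
    [[-40, 6, -10], [0, 0, 0.04]],
    [[-85, 12, -35], [0, 0, 0.08]],
    [[-130, 19, -60], [0, 0, 0.12]],
    [[-160, 23, -80], [0, 0, 0.134]],
    [[-167, 24, -85], [0, 0, 0.134]],
    [[-167, 24, -85], [0, 0, 0.134]],
    [[-167, 24, -85], [0, 0, 0.134]],
  ],
  jaw=75,
  grip_force=30,
)

```text
clock: 2.52
position: [0.4592, 0.024, 0.1718]
tool_rot: [3.14, -0.0, 1.704]
force: [0.5, -0.3, -0.1]
grip_width: 0.0751
```

```bash
python3 - <<'E'
from h import *
np.set_printoptions(precision=4,suppress=True)
s=observe(); print(s['clock'],s['position'],s['tool_rot'],s['grip_width'],s['force'])
w=cam('wrist'); save(w,'w2.png',None,1.25)
for l,z in (('tongs',.014),('brass_weight',.05),('steel_weight',.05),('block',.024)):
    for q in outline_of(l,'wrist')[:2]: print(l,round(q['score'],2),q['pixel'],q['pixels'].sum(),onz(w,q['pixel'],z)[0])
E
```

```text
2.525 [0.4592 0.024  0.1718] [ 3.1402 -0.      1.7043] 0.07513064334760983 [ 0.4608 -0.2886 -0.0736]
tongs 0.79 [309.4, 200.6] 2573 [0.4484 0.0098 0.014 ]
```

View pics/w2.png

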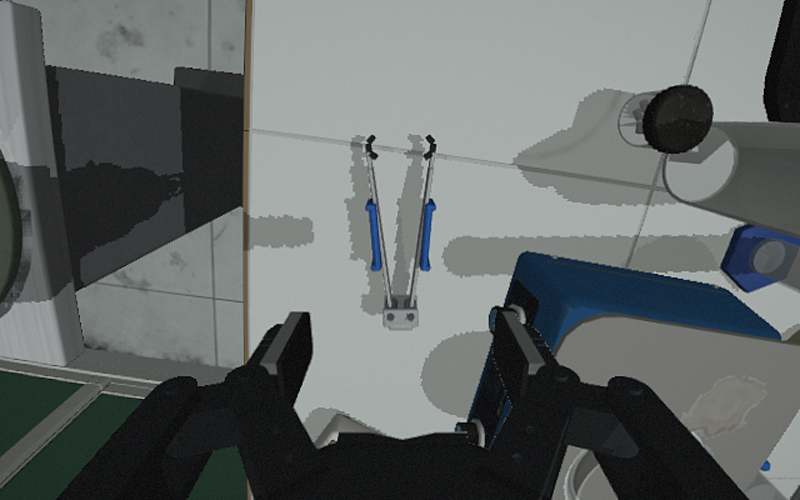

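The tongs sit upright in the image: jaws at about (400,147), yoke pins at (401,316) and grips at y 203–268, all in 1.25× pixels. They line up with the fingers.

```bash
python3 - <<'E'
from h import *
np.set_printoptions(precision=4,suppress=True)
w=cam('wrist'); k=lambda a: np.array(a)/1.25
save(w,'w3.png',(260,90,380,280),3)
J=onz(w,k([[371,147],[431,147]]),.016); G=onz(w,k([[368,200],[376,269],[432,200],[425,269]]),.028); Y=onz(w,k([[391,317],[411,317]]),.027)
print('J',J,J.mean(0));print('G',G,G.mean(0));print('Y',Y,Y.mean(0))
d=J.mean(0)-Y.mean(0); print(np.linalg.norm(d[:2]),np.degrees(np.arctan2(d[1],d[0])))
E
```

```text
J [[0.4266 0.0868 0.016 ]
 [0.4691 0.0926 0.016 ]] [0.4479 0.0897 0.016 ]
G [[ 0.4294  0.0509  0.028 ]
 [ 0.441  -0.0008  0.028 ]
 [ 0.4746  0.057   0.028 ]
 [ 0.4777  0.0042  0.028 ]] [0.4557 0.0278 0.028 ]
Y [[ 0.4574 -0.0404  0.027 ]
 [ 0.4732 -0.0383  0.027 ]] [ 0.4653 -0.0393  0.027 ]
0.13021443608534658 97.69663598728513
```

View pics/w3.png

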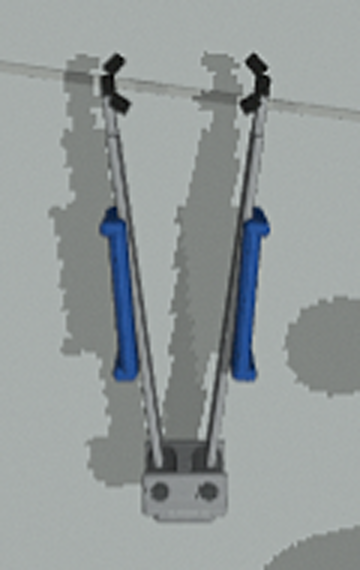

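>>> move_arm(
  motion=[
    [[-3, 1, -30], [0, 0, 0]],
    [[-3, 1, -65], [0, 0, 0]],
    [[-3, 1, -100], [0, 0, 0]],
    [[-3, 1, -125], [0, 0, 0]],
    [[-3, 1, -137], [0, 0, 0]],
    [[-3, 1, -142], [0, 0, 0]],
    [[-3, 1, -142], [0, 0, 0]],
    [[-3, 1, -142], [0, 0, 0]],
  ],
  jaw=64,
)

```text
clock: 3.82
position: [0.4554, 0.025, 0.03]
tool_rot: [3.14, -0.0, 1.705]
force: [0.2, 0.3, -0.1]
grip_width: 0.0639
```

```bash
python3 - <<'E'
from h import *
np.set_printoptions(precision=4,suppress=True)
s=observe(); print(s['clock'],s['position'],s['tool_rot'],s['grip_width'],s['force'])
w=cam('wrist'); save(w,'w4.png',None,1.25)
E
```

```text
3.825 [0.4554 0.025  0.03  ] [ 3.1404 -0.      1.7047] 0.06385482320952404 [ 0.2021  0.3224 -0.0818]
```

View pics/w4.png

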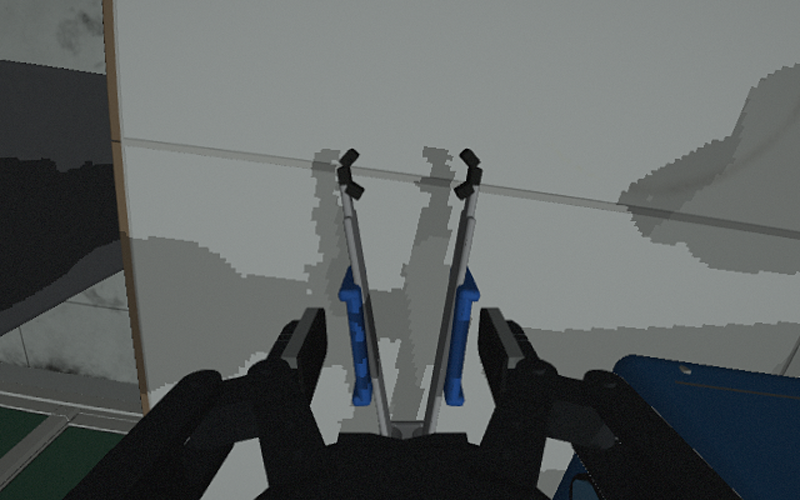

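The grips (340–480 px, rows 270–405) stand between the pads, so I'll close to the half-squeeze width.

>>> move_arm(
  motion=[
    [[0, 0, 0], [0, 0, 0]],
    [[0, 0, 0], [0, 0, 0]],
    [[0, 0, 0], [0, 0, 0]],
    [[0, 0, 0], [0, 0, 0]],
    [[0, 0, 0], [0, 0, 0]],
    [[0, 0, 0], [0, 0, 0]],
    [[0, 0, 0], [0, 0, 0]],
    [[0, 0, 0], [0, 0, 0]],
  ],
  jaw=36.5,
  grip_force=40,
)

```text
clock: 4.88
position: [0.4558, 0.0251, 0.03]
tool_rot: [3.14, -0.0, 1.705]
force: [1.8, 0.3, 12.7]
grip_width: 0.0367
```

```bash
python3 - <<'E'
from h import *
np.set_printoptions(precision=4,suppress=True)
s=observe(); print(s['clock'],s['position'],s['tool_rot'],s['grip_width'],s['force'])
w=cam('wrist'); save(w,'w5.png',None,1.25)
E
```

```text
4.875 [0.4558 0.0251 0.03  ] [ 3.1398 -0.0001  1.7047] 0.036668719002645865 [ 1.755   0.3052 12.7217]
```

View pics/w5.png

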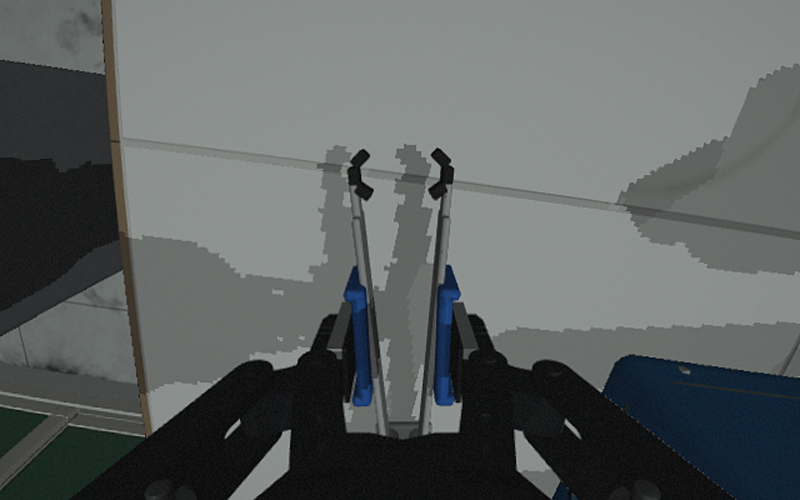

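>>> move_arm(
  motion=[
    [[0, 0, 6], [0, 0, 0]],
    [[0, 0, 20], [0, 0, 0]],
    [[0, 0, 40], [0, 0, 0]],
    [[0, 0, 60], [0, 0, 0]],
    [[0, 0, 70], [0, 0, 0]],
    [[0, 0, 70], [0, 0, 0]],
    [[0, 0, 70], [0, 0, 0]],
  ],
)

```text
clock: 5.8
position: [0.4547, 0.025, 0.0989]
tool_rot: [-3.141, -0.0, 1.705]
force: [0.1, -0.3, -1.2]
grip_width: 0.0368
```

```bash
python3 - <<'E'
from h import *
np.set_printoptions(precision=4,suppress=True)
s=observe(); print(s['clock'],s['position'],s['tool_rot'],s['grip_width'],s['force'])
w=cam('wrist'); save(w,'w6.png',None,1.25)
d=cam('side'); save(d,'d6.png',(230,150,430,300),4)
E
```

```text
5.8 [0.4547 0.025  0.0989] [-3.141  -0.      1.7048] 0.0368105270199392 [ 0.1218 -0.3197 -1.1951]
```

View pics/w6.png

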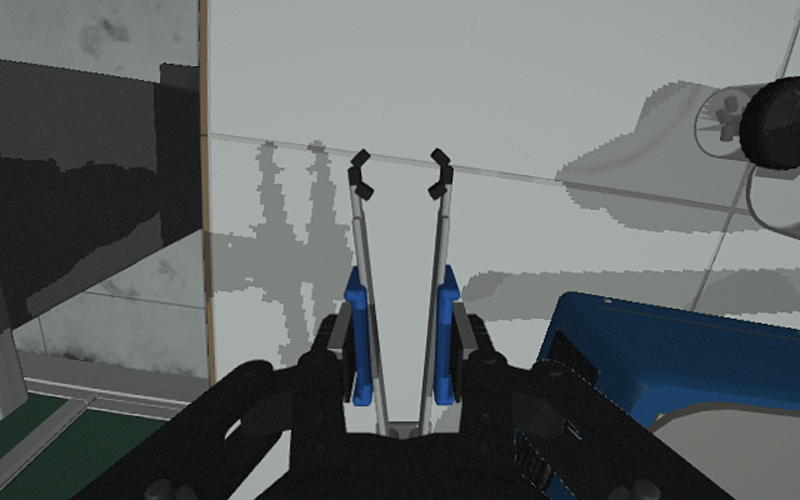

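View pics/d6.png

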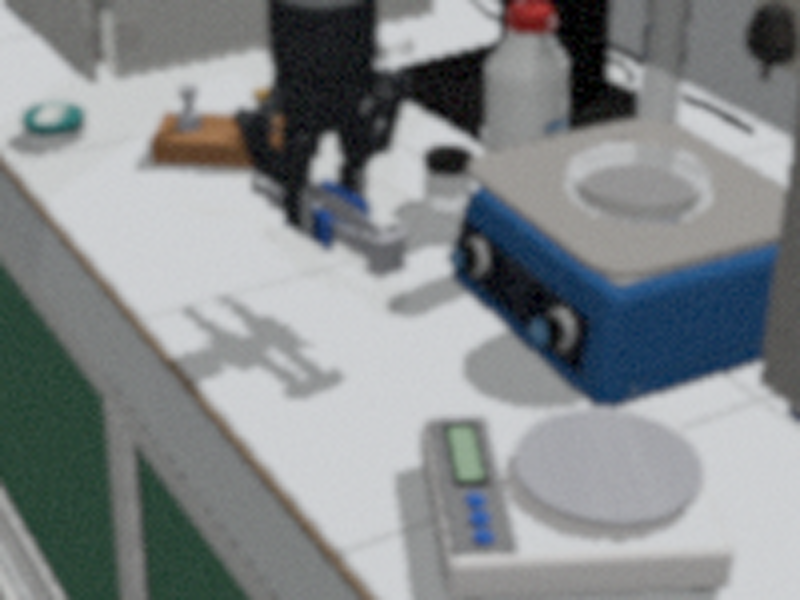

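>>> move_arm(
  motion=[
    [[0, 10, 30], [0, 0, -0.08]],
    [[4, 40, 60], [0, 0, -0.2]],
    [[10, 80, 85], [0, 0, -0.35]],
    [[16, 120, 100], [0, 0, -0.5]],
    [[22, 160, 101], [0, 0, -0.63]],
    [[25, 182, 101], [0, 0, -0.73]],
    [[25, 188, 101], [0, 0, -0.763]],
    [[25, 188, 101], [0, 0, -0.763]],
    [[25, 188, 101], [0, 0, -0.763]],
  ],
)

```text
clock: 7.02
position: [0.4799, 0.2124, 0.2]
tool_rot: [-3.141, 0.001, 0.942]
force: [-0.0, -0.3, -1.7]
grip_width: 0.0369
```

```bash
python3 - <<'E'
from h import *
np.set_printoptions(precision=4,suppress=True)
s=observe(); print(s['clock'],s['position'],s['tool_rot'],s['grip_width'],s['force'])
w=cam('wrist'); save(w,'w7.png',None,1.25); save(w,'w7z.png',(210,20,470,210),3)
for l,z in (('brass_weight',.05),('steel_weight',.05),('block',.024)):
    for q in outline_of(l,'wrist')[:2]: print(l,round(q['score'],2),q['pixel'],q['pixels'].sum(),onz(w,q['pixel'],z)[0])
E
```

```text
7.025 [0.4799 0.2124 0.2   ] [-3.1414  0.0008  0.9421] 0.03686723605050248 [-0.0045 -0.2583 -1.6897]
brass_weight 0.68 [320.1, 77.5] 457 [0.5357 0.294  0.05  ]
brass_weight 0.23 [286.6, 77.5] 8182 [0.5128 0.3106 0.05  ]
steel_weight 0.74 [248.0, 74.8] 688 [0.4879 0.3317 0.05  ]
block 0.65 [286.0, 78.8] 8620 [0.5103 0.3132 0.024 ]
```

View pics/w7.png

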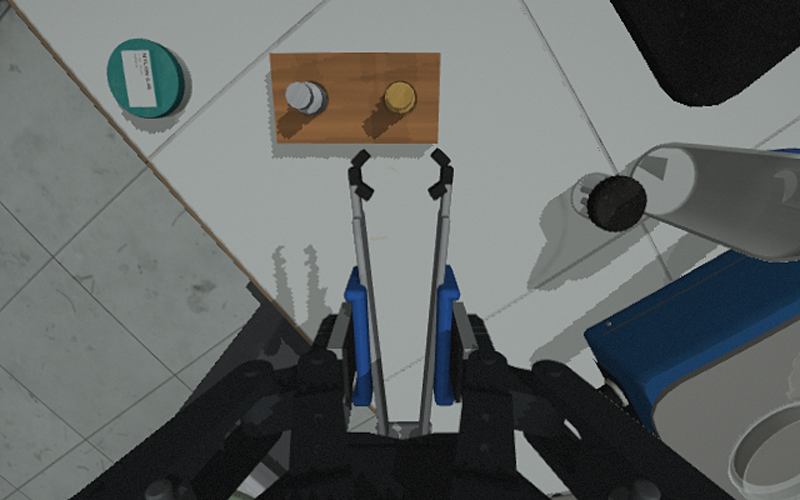

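View pics/w7z.png

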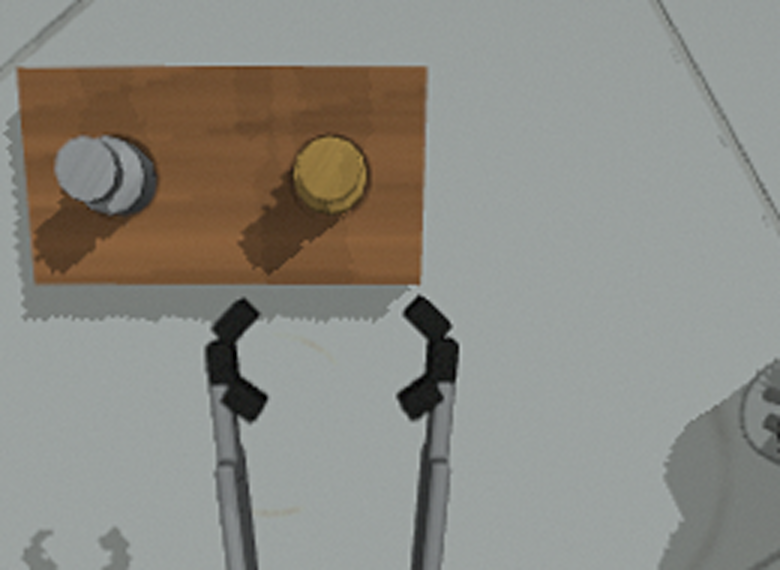

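The view shows the block square to the tool: brass knob at (320,77), steel knob at (240,76), tongs jaw centre at (321,140), in unscaled pixels. Next is the approach offset.

```bash
python3 - <<'E'
from h import *
np.set_printoptions(precision=4,suppress=True)
w=cam('wrist'); s=observe(); P=s['position']; R=Ro.from_euler('xyz',s['tool_rot']).as_matrix()
z=lambda a: np.array(a,float)/3+[210,20]
knob=onz(w,z([[330,173]]),.062)[0]; sk=onz(w,z([[86,170]]),.062)[0]
B=onz(w,z([[18,67],[428,67],[421,284],[36,284]]),.024)
print('knob',knob,'steel',sk,np.linalg.norm(knob-sk)); v=knob-sk; print('yaw by knobs',np.degrees(np.arctan2(v[1],v[0]))+90)
print('block',B.mean(0),[np.linalg.norm(B[i]-B[i-1]) for i in range(4)])
for e in (B[1]-B[0],B[2]-B[3]): print(np.degrees(np.arctan2(e[1],e[0]))+90)
zj=P[2]-.016
J=onz(w,z([[222,360],[443,360]]),zj+.004); jm=J.mean(0); print('jaw',J,jm,np.linalg.norm(J[0]-J[1]),'tool',R.T@(jm-P))
tips=onz(w,z([[246,303],[415,303],[252,413],[412,413]]),zj+.004); print('tips tool',(tips-P)@R)
print('knob tool',R.T@(knob-P), P, s['tool_rot'],s['force'])
bc=B.mean(0); a=np.radians(54); 
print('socket',bc[:2]+.033*np.array([np.sin(a),-np.cos(a)]))
E
```

```text
knob [0.5355 0.2934 0.062 ] steel [0.4829 0.333  0.062 ] 0.06583310517150957
yaw by knobs 53.00678974708709
block [0.5097 0.3137 0.024 ] [np.float64(0.06395993489892092), np.float64(0.1236145363036048), np.float64(0.06353290462969849), np.float64(0.12355568834755797)]
53.616319632588294
53.81432914111467
jaw [[0.5037 0.2749 0.1883]
 [0.5295 0.2562 0.1883]] [0.5166 0.2655 0.1883] 0.03181257450107478 tool [ 0.0643 -0.0016  0.012 ]
tips tool [[ 0.0723 -0.0138  0.012 ]
 [ 0.0723  0.0101  0.012 ]
 [ 0.0565 -0.0134  0.012 ]
 [ 0.0566  0.01    0.012 ]]
knob tool [ 0.0979 -0.0028  0.1383] [0.4801 0.2126 0.2003] [ 3.1416 -0.      0.9415] [ 0.3911  0.4157 -1.2723]
socket [0.5364 0.2943]
```

>>> move_arm(
  motion=[
    [[-6, -8, -15], [0, 0, 0]],
    [[-12, -16, -45], [0, 0, 0]],
    [[-13, -16, -80], [0, 0, 0]],
    [[-13, -16, -110], [0, 0, 0]],
    [[-13, -16, -130], [0, 0, 0]],
    [[-13, -16, -139], [0, 0, 0]],
    [[-13, -16, -139], [0, 0, 0]],
    [[-13, -16, -139], [0, 0, 0]],
    [[-13, -16, -139], [0, 0, 0]],
  ],
)

```text
clock: 8.4
position: [0.4673, 0.1972, 0.062]
tool_rot: [3.141, -0.001, 0.942]
force: [0.6, -0.1, -0.3]
grip_width: 0.0367
```

```bash
python3 - <<'E'
from h import *
np.set_printoptions(precision=4,suppress=True)
s=observe(); print(s['clock'],s['position'],s['tool_rot'],s['grip_width'],s['force'])
w=cam('wrist'); save(w,'w8.png',(190,0,450,200),3)
P=s['position'];R=Ro.from_euler('xyz',s['tool_rot']).as_matrix()
jw=P+R@[.0645,-.0015,.016]; print('jaw world',jw,'needs',np.array([.536,.2937,.0455])-jw)
d=cam('side'); save(d,'d8.png',(250,150,350,220),8)
d=cam('scene'); save(d,'s8.png',(230,210,330,285),8)
E
```

```text
8.4 [0.4673 0.1972 0.062 ] [ 3.1412 -0.001   0.9418] 0.03666937049528209 [ 0.6074 -0.0986 -0.2774]
jaw world [0.5041 0.2502 0.046 ] needs [ 0.0319  0.0435 -0.0005]
```

View pics/w8.png

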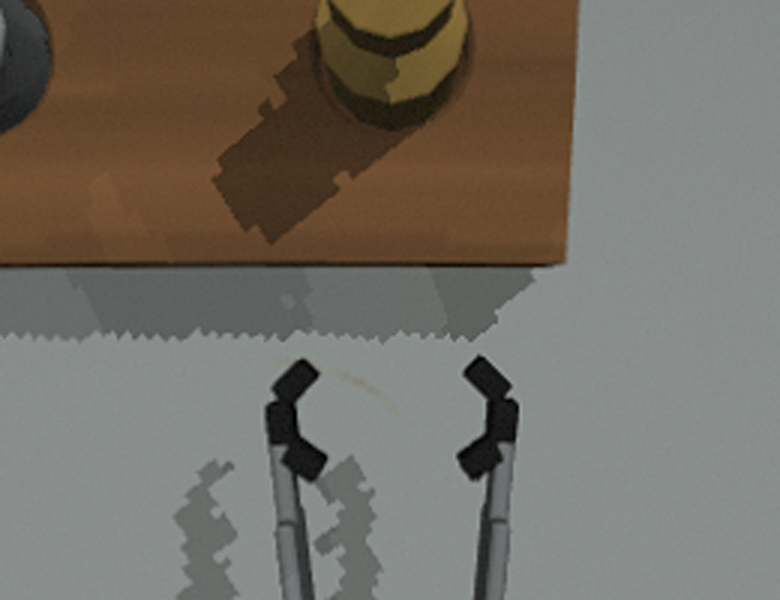

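View pics/d8.png

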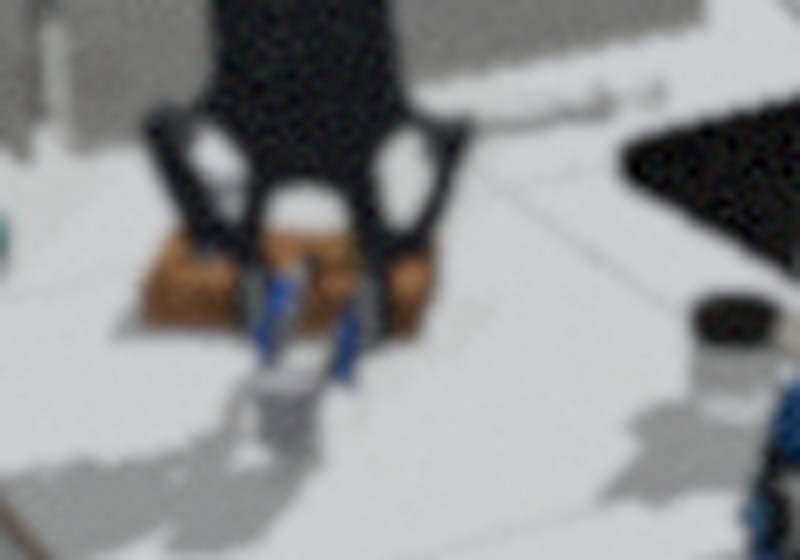

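View pics/s8.png

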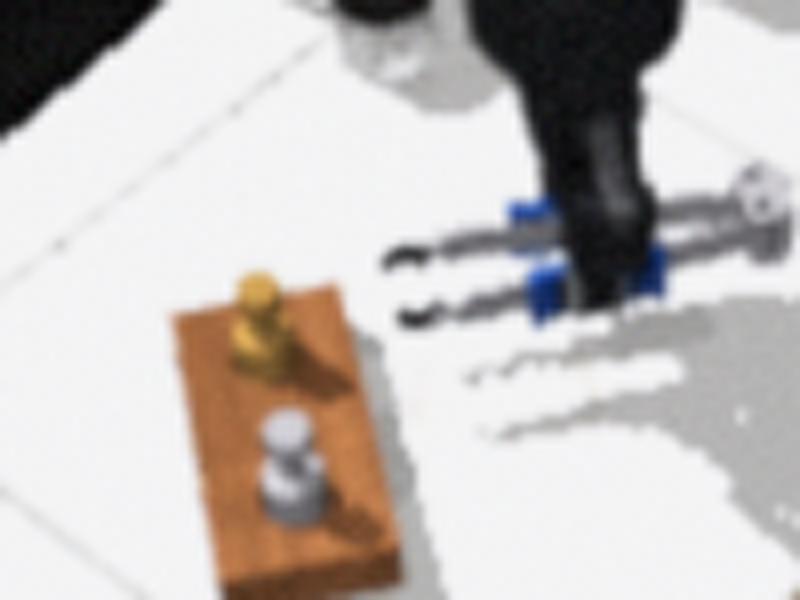

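The wrist view has the weight at column 393 (crop) and the jaw middle at 392, so they're in line. I'll check the height in the scene camera against the block.

```bash
python3 - <<'E'
from h import *
np.set_printoptions(precision=1,suppress=True)
s=observe();P=s['position'];R=Ro.from_euler('xyz',s['tool_rot']).as_matrix()
c=cam('scene'); f=lambda p:(proj(c,p)-[230,210])*8
J=np.array([P+R@[.0645,y,.016] for y in (-.0155,.0135)]); print('jaws pred',f(J))
print('jaw +5mm z',f(J+[0,0,.005]))
print('knob top pred',f([.536,.2937,.062]),'steel',f([.483,.333,.062]))
B=np.array([[-.032,.062,.024],[.032,.062,.024],[.032,-.062,.024],[-.032,-.062,.024]])
a=np.radians(53.7); Rz=Ro.from_euler('z',a).as_matrix(); print('block pred',f(B@Rz.T+[.5095,.3138,0]))
E
```

```text
jaws pred [[421.  313.8]
 [405.6 255.1]]
jaw +5mm z [[420.2 304.7]
 [404.8 246. ]]
knob top pred [[261.1 283.6]] steel [[289.8 426.3]]
block pred [[404.2 542.7]
 [218.8 581.3]
 [170.7 310.9]
 [342.4 278.2]]
```

>>> move_arm(
  motion=[
    [[4, 6, 0], [0, 0, 0]],
    [[10, 13, -0.5], [0, 0, 0]],
    [[16, 21, -0.5], [0, 0, 0]],
    [[22, 29, -0.5], [0, 0, 0]],
    [[27, 37, -0.5], [0, 0, 0]],
    [[31, 42, -0.5], [0, 0, 0]],
    [[32, 43.5, -0.5], [0, 0, 0]],
    [[32, 43.5, -0.5], [0, 0, 0]],
    [[32, 43.5, -0.5], [0, 0, 0]],
  ],
)

```text
clock: 9.72
position: [0.4989, 0.2402, 0.0608]
tool_rot: [-3.142, 0.0, 0.942]
force: [-0.4, -0.3, -0.7]
grip_width: 0.0365
```

```bash
python3 - <<'E'
from h import *
np.set_printoptions(precision=4,suppress=True)
s=observe(); print(s['clock'],s['position'],s['tool_rot'],s['grip_width'],s['force'])
w=cam('wrist'); save(w,'w9.png',(190,0,450,200),3)
P=s['position'];R=Ro.from_euler('xyz',s['tool_rot']).as_matrix()
jw=P+R@[.0645,-.0015,.016]; print('jaw world',jw,'needs',np.array([.536,.2937,.0455])-jw)
d=cam('scene'); save(d,'s9.png',(230,210,330,285),8)
E
```

```text
9.725 [0.4989 0.2402 0.0608] [-3.1416  0.0002  0.9415] 0.03651551553236336 [-0.4192 -0.3356 -0.744 ]
jaw world [0.5356 0.2932 0.0448] needs [0.0004 0.0005 0.0007]
```

View pics/w9.png

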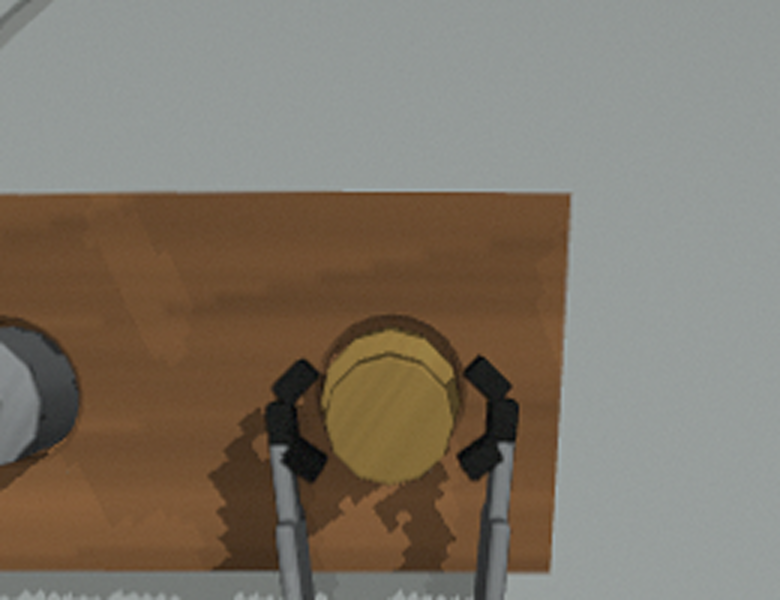

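View pics/s9.png

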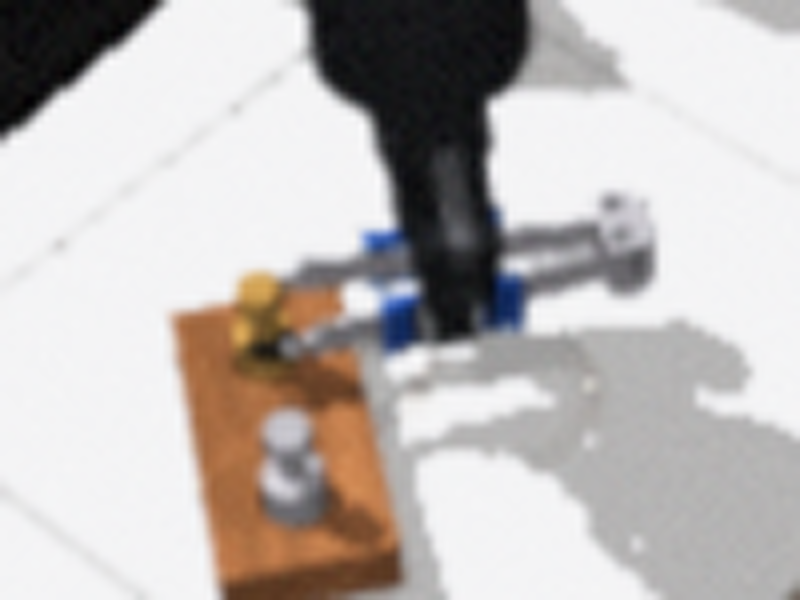

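Both jaws straddle the neck, with the knob at (390,418) and jaw middle at (393,420) in the crop, and no contact force. Next I'll raise 1 mm and squeeze.

>>> move_arm(
  motion=[
    [[0, 0, 1], [0, 0, 0]],
    [[0, 0, 1], [0, 0, 0]],
    [[0, 0, 1], [0, 0, 0]],
    [[0, 0, 1], [0, 0, 0]],
    [[0, 0, 1], [0, 0, 0]],
    [[0, 0, 1], [0, 0, 0]],
    [[0, 0, 1], [0, 0, 0]],
    [[0, 0, 1], [0, 0, 0]],
  ],
  jaw=22,
  grip_force=55,
)

```text
clock: 10.82
position: [0.499, 0.2405, 0.0618]
tool_rot: [3.142, -0.0, 0.942]
force: [1.0, 0.7, 0.5]
grip_width: 0.0263
```

```bash
python3 - <<'E'
from h import *
np.set_printoptions(precision=4,suppress=True)
s=observe(); print(s['clock'],s['position'],s['tool_rot'],s['grip_width'],s['force'],s['moment'])
w=cam('wrist'); save(w,'w10.png',(190,0,450,200),3)
d=cam('scene'); save(d,'s10.png',(230,210,330,285),8)
E
```

```text
10.825 [0.499  0.2405 0.0618] [ 3.1416 -0.0001  0.9417] 0.02627575554088449 [1.0219 0.6572 0.4666] [ 0.1739 -0.1723  0.0336]
```

View pics/w10.png

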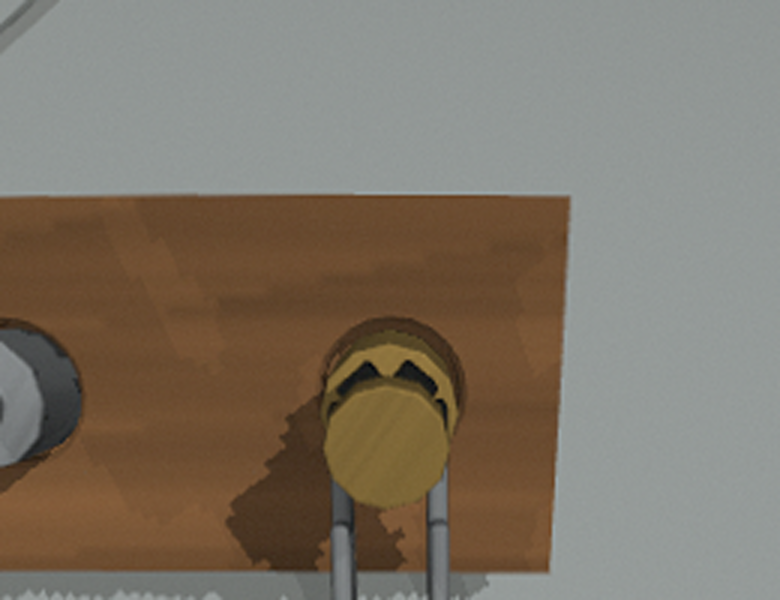

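View pics/s10.png

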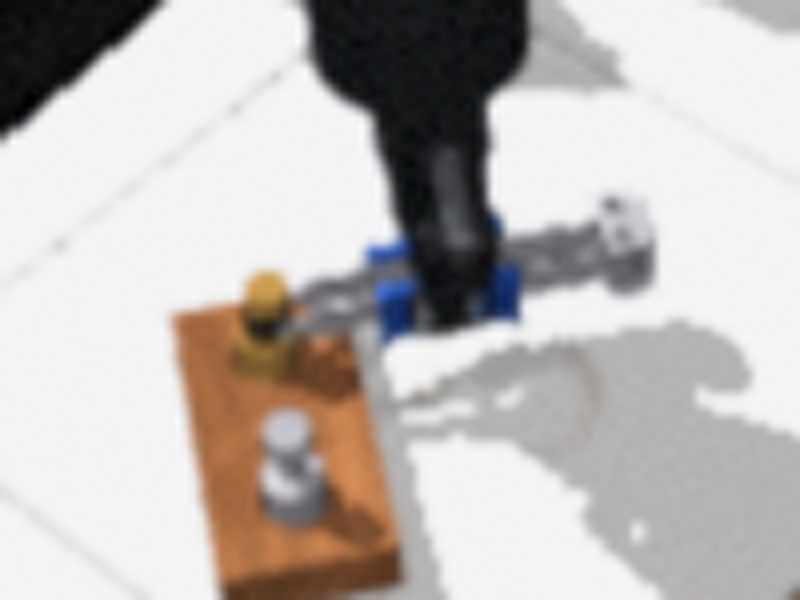

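The jaws are shut round the neck, visible as black on both sides ahead of the knob at about (388,400). The knob leans about 3 mm towards the tongs, so I'll nudge forward a little while lifting.

>>> move_arm(
  motion=[
    [[0.9, 1.2, 0], [0, 0, 0]],
    [[0.9, 1.2, 2], [0, 0, 0]],
    [[0.9, 1.2, 5], [0, 0, 0]],
    [[0.9, 1.2, 9], [0, 0, 0]],
    [[0.9, 1.2, 14], [0, 0, 0]],
    [[0.9, 1.2, 20], [0, 0, 0]],
    [[0.9, 1.2, 28], [0, 0, 0]],
    [[0.9, 1.2, 40], [0, 0, 0]],
    [[0.9, 1.2, 50], [0, 0, 0]],
    [[0.9, 1.2, 50], [0, 0, 0]],
    [[0.9, 1.2, 50], [0, 0, 0]],
  ],
)

```text
clock: 12.3
position: [0.4998, 0.2417, 0.1117]
tool_rot: [-3.141, 0.0, 0.942]
force: [-0.2, 0.6, -2.3]
grip_width: 0.0261
```

```bash
python3 - <<'E'
from h import *
np.set_printoptions(precision=4,suppress=True)
s=observe(); print(s['clock'],s['position'],s['tool_rot'],s['grip_width'],s['force'],s['moment'])
w=cam('wrist'); save(w,'w11.png',(190,0,450,200),3)
d=cam('scene'); save(d,'s11.png',(230,200,330,275),8)
E
```

```text
12.3 [0.4998 0.2417 0.1117] [-3.1415  0.      0.9419] 0.02614489156066367 [-0.2187  0.5628 -2.2653] [-0.0594  0.0562 -0.0018]
```

View pics/w11.png

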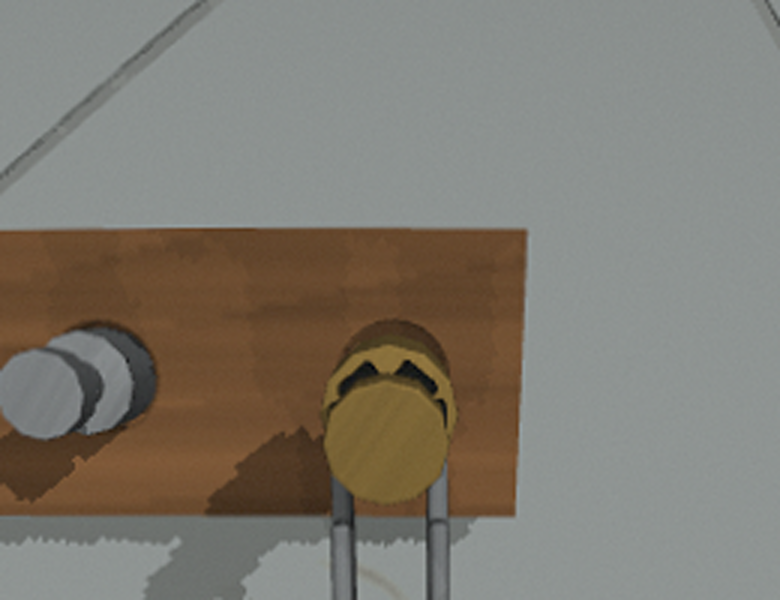

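View pics/s11.png

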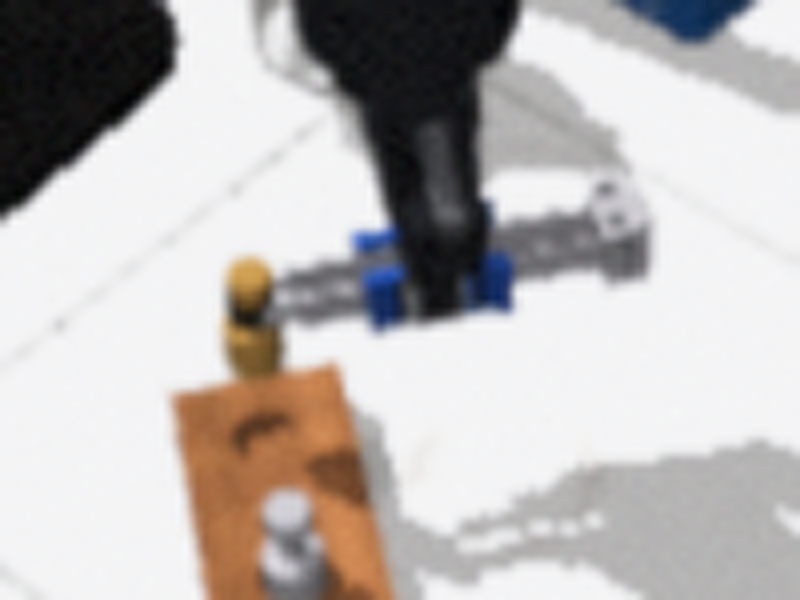

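The weight is lifted, upright and clear of the socket. Load −2.3 N fits tongs plus weight. Carrying on to the balance along an inward arc.

>>> move_arm(
  motion=[
    [[0, -2, 10], [0, 0, 0]],
    [[-2, -8, 28], [0, 0, 0]],
    [[-5, -20, 50], [0, 0, 0]],
    [[-10, -40, 72], [0, 0, 0]],
    [[-16, -65, 92], [0, 0, 0]],
    [[-24, -95, 106], [0, 0, 0]],
    [[-32, -128, 115], [0, 0, 0]],
    [[-40, -162, 118], [0, 0, 0]],
    [[-45, -195, 118], [0, 0, 0]],
    [[-48, -222, 118], [0, 0, 0]],
    [[-50, -240, 118], [0, 0, 0]],
    [[-50, -247, 118], [0, 0, 0]],
  ],
)

```text
clock: 13.9
position: [0.4497, -0.0064, 0.2308]
tool_rot: [3.141, -0.001, 0.94]
force: [0.4, 0.3, -2.5]
grip_width: 0.0265
```

```bash
python3 - <<'E'
from h import *
np.set_printoptions(precision=4,suppress=True)
s=observe(); print(s['clock'],s['position'],s['tool_rot'],s['grip_width'],s['force'],s['qpos'])
c=cam('scene'); save(c,'s12.png',(300,110,430,205),6)
print('pan scene',onz(c,[[382.5,165.9]],.044))
d=cam('side'); save(d,'d12.png',(260,170,430,310),4.5)
E
```

```text
13.9 [ 0.4497 -0.0064  0.2308] [ 3.1408 -0.0009  0.9401] 0.02648512444211641 [ 0.3512  0.3333 -2.4678] [-0.263   0.2829  0.1764  2.0775 -0.0695  0.7854 -0.675 ]
pan scene [[ 0.4815 -0.2666  0.044 ]]
```

View pics/s12.png

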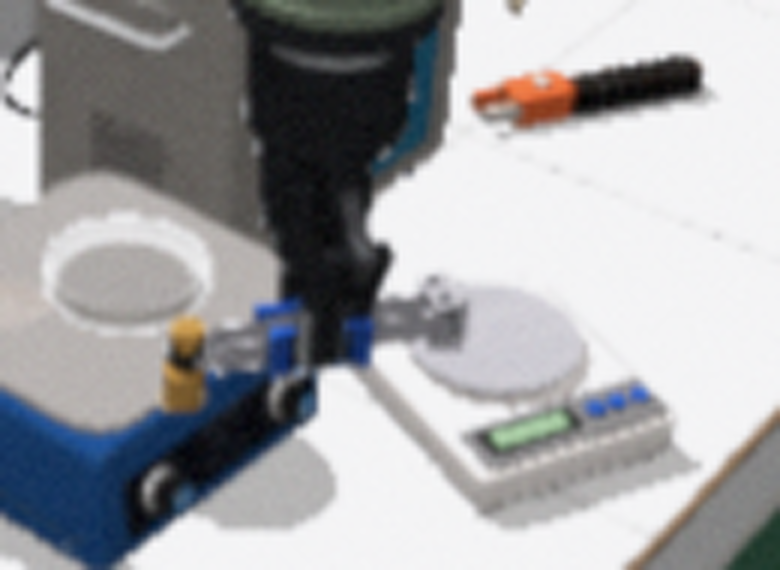

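View pics/d12.png

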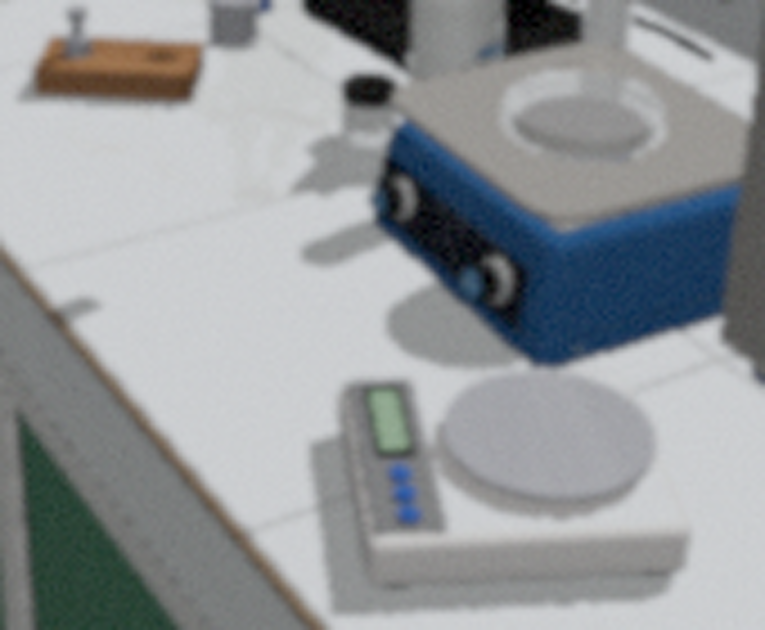

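>>> move_arm(
  motion=[
    [[0, -8, 0], [0, 0, 0]],
    [[-1, -28, 0], [0, 0, 0]],
    [[-2, -58, 0], [0, 0, 0]],
    [[-3, -93, 0], [0, 0, 0]],
    [[-3, -130, 0], [0, 0, 0]],
    [[-4, -168, -3], [0, 0, 0]],
    [[-4, -206, -8], [0, 0, 0]],
    [[-5, -242, -15], [0, 0, 0]],
    [[-5, -274, -22], [0, 0, 0]],
    [[-5, -298, -30], [0, 0, 0]],
    [[-5, -311, -36], [0, 0, 0]],
    [[-5, -316, -40], [0, 0, 0]],
  ],
)

```text
clock: 15.5
position: [0.4449, -0.3214, 0.1894]
tool_rot: [-3.141, -0.0, 0.942]
force: [0.8, 0.4, -1.5]
grip_width: 0.026
```

>>> move_arm(
  motion=[
    [[0, 0, 0], [0, 0, 0]],
    [[0, 0, 0], [0, 0, 0]],
    [[0, 0, 0], [0, 0, 0]],
    [[0, 0, 0], [0, 0, 0]],
  ],
)

```text
clock: 16.0
position: [0.445, -0.3211, 0.19]
tool_rot: [3.141, -0.0, 0.942]
force: [-0.6, 0.8, -1.7]
grip_width: 0.026
```

```bash
python3 - <<'E'
from h import *
np.set_printoptions(precision=4,suppress=True)
s=observe(); print(s['clock'],s['position'],s['tool_rot'],s['grip_width'],s['force'],s['qpos'],np.abs(s['qd']).max())
c=cam('scene'); save(c,'s13.png',(330,110,430,205),6)
d=cam('side'); save(d,'d13.png',(320,170,430,310),4)
w=cam('wrist'); save(w,'w13.png',None,1.25)
E
```

```text
16.0 [ 0.445  -0.3211  0.19  ] [ 3.1414 -0.0001  0.9422] 0.026042267758689057 [-0.5941  0.8462 -1.726 ] [ 0.3376  0.4979  0.2457  1.8769 -0.1651  0.7861  0.0429] 0.0029761584680484594
```

View pics/s13.png

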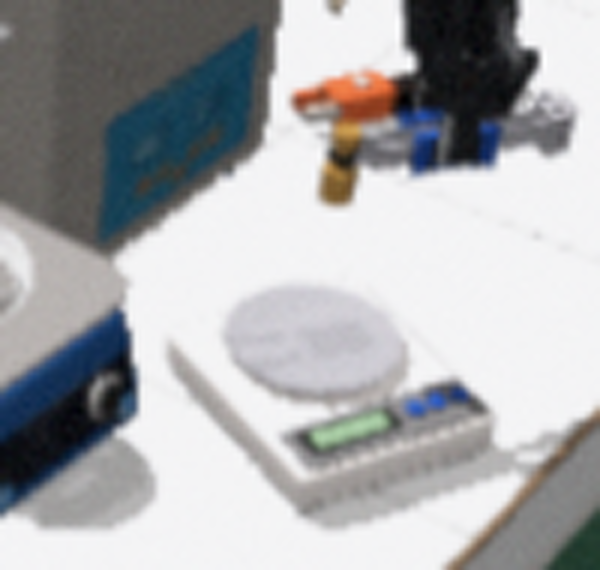

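View pics/d13.png

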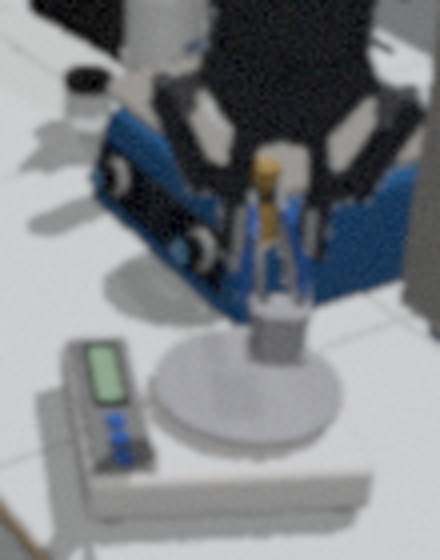

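View pics/w13.png

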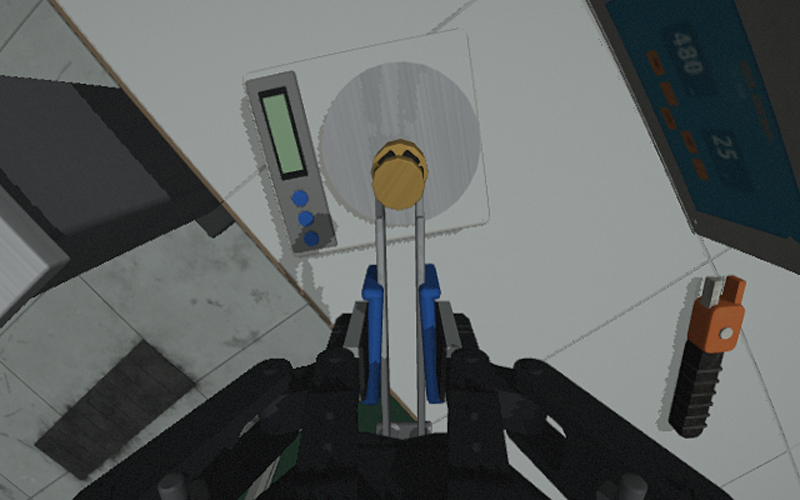

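```bash
python3 - <<'E'
from h import *
np.set_printoptions(precision=4,suppress=True)
s=observe();P=s['position'];R=Ro.from_euler('xyz',s['tool_rot']).as_matrix()
w=cam('wrist'); k=lambda a: np.array(a)/1.25
pan=onz(w,k([[400,142]]),.044)[0]; e=onz(w,k([[320,142],[480,142]]),.044); print('pan wrist',pan,'diam',np.linalg.norm(e[0]-e[1]))
kn=onz(w,k([[398.5,183]]),P[2]-.016+.0165)[0]; print('knob',kn,'tool',R.T@(kn-P))
n=P+R@[.063,-.002,.016]; print('neck',n, 'vs pan',n-pan)
for nm,off,sc,k1,b1 in (('scene',[330,110],6,[347,135],[337,192]),('side',[320,170],4,[266,172],[266,225])):
    c=cam(nm); f=lambda p:(proj(c,p)-off)*sc
    print(nm,'upright knob/body pred',f([n+[0,0,.012],n-[0,0,.0185]]), 'seen',k1,b1)
    print(' tilted 10deg base forward/left', f(n+R@Ro.from_euler('y',10,degrees=True).apply([0,0,.0185])), f(n+R@Ro.from_euler('y',-10,degrees=True).apply([0,0,.0185])), f(n+R@Ro.from_euler('x',10,degrees=True).apply([0,0,.0185])))
    save(c,nm+'z.png',(375,120,400,150) if nm=='scene' else (370,200,405,245),16)
E
```

```text
pan wrist [ 0.4835 -0.2634  0.044 ] diam 0.11006820530681542
knob [ 0.4803 -0.2685  0.1904] tool [ 0.0634 -0.0024 -0.0005]
neck [ 0.4804 -0.2691  0.1739] vs pan [-0.0031 -0.0058  0.1299]
scene upright knob/body pred [[348.8654 135.5004]
 [342.0486 180.578 ]] seen [347, 135] [337, 192]
 tilted 10deg base forward/left [[336.9616 180.9201]] [[347.2482 179.4158]] [[344.2607 183.1662]]
side upright knob/body pred [[261.1209 166.9891]
 [256.9448 215.9197]] seen [266, 172] [266, 225]
 tilted 10deg base forward/left [[256.7885 212.5325]] [[257.1843 218.4376]] [[251.0611 215.1484]]
```

View pics/scenez.png

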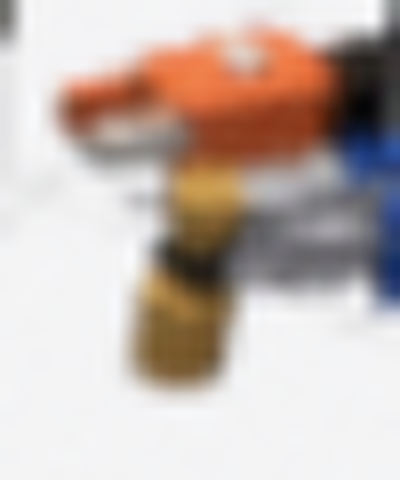

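```bash
python3 - <<'E'
from h import *
np.set_printoptions(precision=4,suppress=True)
c=cam('scene')
for l,z in (('steel_weight',.04),('ferrule_jar',.023),('membrane_tin',.012)):
    for q in outline_of(l,'scene')[:1]: print(l,round(q['score'],2),q['pixel'],onz(c,q['pixel'],z)[0])
s=observe(); print(s['clock'],s['position'],s['grip_width'],s['force'],np.abs(s['qd']).max())
print(job_done())
E
```

```text
steel_weight 0.39 [262.7, 268.1] [0.4924 0.3399 0.04  ]
ferrule_jar 0.5 [280.3, 211.4] [0.6221 0.1314 0.023 ]
membrane_tin 0.71 [268.9, 316.8] [0.3871 0.4265 0.012 ]
16.5 [ 0.4449 -0.3213  0.1898] 0.02604918038247278 [ 0.2172 -0.6888 -2.2871] 0.0018257210950800983
the job is handed in; nothing more can be done
None
```

I picked up the tongs by their blue grips and closed the jaws round the brass weight's neck. I then lifted the weight out of its socket and carried it over the balance pan. I handed the job in at 16.5 s with the weight still held there; no verdict is reported.

What the last checks showed:
- **Position:** the weight's underside is about 100 mm above the pan and about 7 mm from its centre. The pan centre came out within about 13 mm across the three cameras, well inside the 35 mm limit.
- **Weight in the tongs:** it leans only about 4° by the scene picture and the arm is at rest. The fingers are 26 mm apart. I could not read the joint value `tong_arm_l` itself, so the squeeze is judged from that opening.
- **Load:** the wrist force is about −2.3 N, which fits the tongs plus the weight. It wandered between −1.5 and −2.5 N during the carry.
- **Steel weight, jar and tin:** the networks put them 5 mm, 4 mm and 12 mm from their first readings. I take this as detection noise, since nothing was touched. The steel weight's reading had a low score (0.39).

One disagreement: early side-camera positions for the block and weights were 10–18 mm off the scene camera's. The wrist camera agreed with the scene camera, so I used those two.

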